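# Fetch the scraper block from the tilted bin and wipe the stone chips off the mosaic board

## Task

Lift the red-handled scraper block out of the tilted bin, leaving the grey stone in it, and hold it upright and lightly pressed on the board while you wipe the three loose chips along the bare lane, over the edge and into the green tray, without touching the chips with the gripper. Press gently, not hard. Then stand the scraper upright on the cork mat and let go, leaving the jar, the tin and the round plaque where they are.

Things in the scene. Friction and masses are not known exactly. Their poses are not given: they have to be found in the camera images.
- scraper: Scraper block, 85 mm tall, 0.16 kg. Black rubber sole 84 x 28 mm, pale wooden body 84 x 34 mm above it. Origin: centre of the sole's underside; x along its length, y across, z up through the handle. It starts standing on the bin's sloping floor, length up the slope, so its z leans 26 deg towards the bin's front. The sole is sprung: gives from about 2 N on, about 1.1 mm per newton, 7 mm at most.
- handle (a point): Middle of the scraper's red handle, 59 mm above the scraper's origin along its z. The handle is 56 mm long (x), 24 mm thick (y) and reaches from 33 to 85 mm above the origin: pinch it across its thickness.
- stone: Grey rubbing stone, 84 x 45 x 30 mm, about 0.2 kg, lying beside the scraper in the bin (either side). Origin: centre of its underside. It stays in the bin.
- bin: Fixed blue open bin, 160 mm along the slope x 250 mm wide (y), walls 55 mm deep, tilted 26 deg about y: it opens up and towards its front (-x, roughly the robot), its floor rises towards +x. Origin: on the table under the bin's middle, z vertical; the floor's middle is 80 mm above it.
- bar (a point): Middle of a fixed light bar, 14 x 14 mm, 290 mm long along the bin's y, above the scraper and the stone (50 mm in front of the bin's origin, 259 mm above the table), held at y = +/-142 mm by rods that run back (+x) level for 150 mm to posts. It bars the way for a gripper coming straight down on the handle.
- board: Fixed wooden mosaic board, 260 (x) x 220 (y) mm, on battens; origin: on the table under its middle; top face 47 mm above. A bare lane 128 mm wide runs along y through the middle (x from -64 to +64 mm), between two bands of set stones that stand 8 mm above the top face.
- lane (a point): Middle of the bare lane, on the board's top face; axes as the board.
- edge (a point): Middle of the lane's end at the board's -y edge, on the top face; the board ends here and the tray begins 2 mm beyond.
- tray: Fixed green catch tray, 190 (x) x 110 (y) mm outside, walls 32 mm high, 4 mm thick, standing on the table against the board's -y edge. Origin: centre of its underside.
- mat: Fixed square cork mat, 100 x 100 x 3 mm, on the table. Origin: centre of its underside.
- chip1: Loose white stone chip, about 28 mm across, 9 mm thick, lying in the lane. Origin: centre of its underside.
- chip2: Loose terracotta chip, about 26 mm across, 9 mm thick, lying in the lane. Origin: centre of its underside.
- chip3: Loose pale marble chip, about 30 mm across, 9 mm thick, lying in the lane. Origin: centre of its underside.
- jar: Amber jar, 56 mm across, 85 mm tall, standing by the work. Origin: centre of its underside.
- tin: Tin with yellow label, 68 mm across, 75 mm tall, standing by the work. Origin: centre of its underside.
- plaque: Round wood slice with a dark nail relief, 100 mm across, 25 mm tall, lying by the work. Origin: centre of its underside.
There are look-alikes about, which are no part of the job. Of the things shaped like the mat, the cork one is meant.

How it is judged (in metres and radians):
On the way, in this order (a step that is already met when the one before it is completed fails the run):
1. the scraper is held by the fingers, clear of the bin (at least 180 mm from the bin's middle, seen from above) (horizontal distance between scraper and bin above 0.18 m and contact force between scraper and the fingers above 1 N and contact force between scraper and bin below 0.1 N), for 0.1 s.
2. the upright scraper is pressed on the board with more than 1.5 N, at the lane's far half from the tray (contact force between scraper and board above 1.5 N and angle between scraper's own z axis and vertical below 0.3 rad and y of scraper in the frame of lane above 0.02 m), for 0.1 s.
3. it is still pressed with more than 1.5 N past the lane's middle, towards the tray (contact force between scraper and board above 1.5 N and angle between scraper's own z axis and vertical below 0.3 rad and y of scraper in the frame of lane below -0.03 m), for 0.1 s.
4. all three chips lie in the tray (x of chip1 in the frame of tray between -0.095 and 0.095 m and y of chip1 in the frame of tray between -0.055 and 0.055 m and z of each of chip1, chip2, chip3 in the frame of tray below 0.035 m and x of chip2 in the frame of tray between -0.095 and 0.095 m and y of chip2 in the frame of tray between -0.055 and 0.055 m and x of chip3 in the frame of tray between -0.095 and 0.095 m and y of chip3 in the frame of tray between -0.055 and 0.055 m), for 0.2 s.
At the end, for the whole second after the job is handed in: All three chips lie at rest in the tray; the scraper stands upright (within 0.15 rad) and at rest on the cork mat, its middle within 40 mm of the mat's middle; the stone is still in the bin (all of step 4 and horizontal distance between scraper and mat below 0.04 m and angle between scraper's own z axis and vertical below 0.15 rad and height (world z) of scraper below 0.012 m and contact force between scraper and mat above 0.3 N and linear speed of each of scraper, chip1, chip2, chip3 below 0.02 m/s and distance between stone and bin below 0.16 m); the robot touches nothing.
It fails at once if the gripper touches a chip (more than 0.5 N) (contact force between any of the fingers, the arm and chip1 above 0.5 N or contact force between any of the fingers, the arm and chip2 above 0.5 N or contact force between any of the fingers, the arm and chip3 above 0.5 N).
It fails at once if the scraper is pressed on the board with more than 35 N (contact force between scraper and board above 35 N).
It fails at once if the stone leaves the bin (more than 160 mm from its origin) (distance between stone and bin above 0.16 m).
It fails at once if the jar, tin or plaque is moved more than 30 mm (distance of any of jar, tin, plaque from where it was at the start of the episode above 0.03 m).
It also fails if it takes over 64 s, if anything falls off the work surface, if the arm or the gripper's body presses on something with over 40 N, if the wrist force passes 120 N, or if a joint passes its speed limit or range.

## Robot

A 6-joint arm with a two-finger parallel gripper is mounted at the origin on the work surface. World frame = base frame: x ahead of the robot, y to its left, z up, the work surface at z = 0. Lengths are in m, angles in degrees, forces in N, time in s.
With the tool pointing down it reaches from about 0.325 to 0.775 m from the base axis. Payload 5.5 kg.
Tool frame: the origin (TCP) lies at the centre of the arm's flange, where the gripper is bolted on; the fingertips stand 182 mm ahead of it and the grasp point (between the pads) lies 163 mm ahead of it; z points along the fingers, y is the line along which they close (so a half turn about z gives the same grasp; the last joint's range is limited). The gripper opens to 88 mm and grips with 3 to 60 N. Pads are 20 mm wide; open, the fingers measure 115 mm over their backs; the gripper's body (75 mm by 178 mm) begins 61 mm behind the grasp point.
Start: joints at [72.095, 5.22, 70.514, -0, 104.267, -3.249], TCP at [0.152, 0.58, 0.405] pointing down, gripper open.
Joint ranges: [-164.24, 164.24], [-49.07, 125.15], [9.68, 141.18], [-86.29, 266.29], [3.28, 154.24], [-151.56, 151.56]. Speed limits (degrees/s): [147.25, 147.25, 172.46, 180, 180, 180].

## Interface

Orientations are given as [roll, pitch, yaw] about the fixed x, y, z axes, in that order (R = Rz(yaw) Ry(pitch) Rx(roll)).
In Python, from station import r gives the robot as it stands. The module is installed in compiled form; this text tells all that it offers. Calls block until the motion is done:
- r.reach(position, orientation): joint-space move of the TCP to a pose.
- r.servo_line(position, rotation=None, speed=0.15): straight line of the TCP; rotation=None keeps the orientation; speed is the mean speed in m/s.
- r.move_joints(angles): joint-space move.
- r.let_go() and r.grab(squeeze=None): open the fingers fully, or close them until they stop; squeeze is the grip in N (None keeps the last).
- r.wait(seconds).
- r.inverse_kinematics(position, orientation): joint angles nearest the present ones, or None.
- r.sense(): the state.
- r.snapshot(name): name is "side" or "top"; returns a dict with "frame" (400x640x3 uint8, red, green, blue), "fx", "fy", "cx", "cy" (pixels), "R" (3x3) and "t" (3): a world point X has camera coordinates R X + t. Camera axes: x right, y down, z forward; pixel columns grow to the right and rows downward; lengths in m; the calibration is good to about 2 mm. A picture is of the moment at which its call begins. There is no depth.
A pose or a line that the arm cannot do raises r.IKError and nothing moves.
- r.hand_in(): hands the job in; it is judged then, once.
The state is a dict: "clock": time; "joints": joint angles; "joint_vel": joint speeds; "joint_torque": joint torques, N m; "tcp_pos": TCP position; "orientation": TCP orientation; "contact_force": force on the tool from outside, world axes, zero at the start; "torque": the same for the moment, N m; "opening": finger opening in m; "gripper_force": force on a finger pad.
Only numpy, scipy, OpenCV 4.12 (cv2) and the standard library are available. Lean on these libraries where they do the work, as an engineer would, in place of code of your own. Each camera call takes 0.05 s, during which the arm holds its last target. There are 200 camera calls.

## Working session

There is one attempt and no reset: what is moved stays moved. The work goes in short steps, each a Python script; the robot and the scene stay as the last script left them, time stands still between calls to the robot, and variables do not carry over. Pictures are saved under pics/ and viewed, at most 10 in all, crops included, and the job is handed in when it is done.

```bash
mkdir -p pics; python3 - <<'E'
from station import r
import cv2,json
for n in("side","top"):
    s=r.snapshot(n); cv2.imwrite(f"pics/{n}0.png",s["frame"][:,:,::-1])
    print(n,{k:(s[k] if not hasattr(s[k],'tolist') else s[k].tolist()) for k in s if k!="frame"})
print(r.sense())
E
```

```text
side {'fx': 476.04302933733123, 'fy': 476.04302933733123, 'cx': 317.30231999585817, 'cy': 203.22492958118576, 'R': [[0.7335262282741214, -0.6793769117878173, 0.019654113146858734], [-0.45653652300786346, -0.5139347455714715, -0.7262544185437203], [0.5035014156820535, 0.5237538439229203, -0.6871449886174921]], 't': [-0.2741108418192281, 0.38719331767891696, 1.2325174033940152]}
top {'fx': 401.8963405946851, 'fy': 401.8963405946851, 'cx': 313.34138027864054, 'cy': 199.0964818168559, 'R': [[-0.021486590270029235, -0.9997445512339715, -0.007011327731119467], [-0.9990106276790024, 0.021742887126700406, -0.038794492441598036], [0.038937028943841163, 0.006170829553702465, -0.9992226121538913]], 't': [0.08291609107861601, 0.42492798408394433, 1.1587264467791436]}
{'clock': 0.1, 'joints': array([ 7.20945102e+01,  5.25912236e+00,  7.05730239e+01, -4.92710850e-04,
        1.04269371e+02, -3.24964601e+00]), 'joint_vel': array([ 0.04783626, -0.07605317, -0.20335005,  0.06778941,  0.08132797,
        0.00416684]), 'joint_torque': array([ 3.12862241e-03, -4.47855699e+01, -4.07570744e+01,  7.00841518e-02,
        2.83645542e-02, -9.77319201e-05]), 'tcp_pos': array([0.15183568, 0.58052171, 0.40363555]), 'orientation': array([-1.79898619e+02, -5.27772316e-03,  1.65344030e+02]), 'contact_force': array([-1.42543158,  0.11450499, -0.26538093]), 'torque': array([0.00962755, 0.00811762, 0.03060012]), 'gripper_force': 0.0, 'opening': 0.08791294365243613}
```

View pics/side0.png

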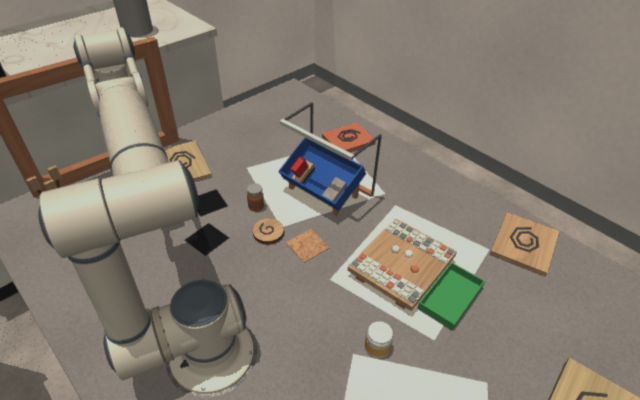

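View pics/top0.png

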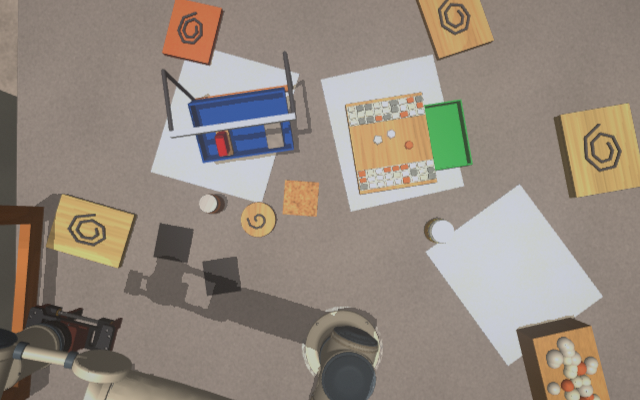

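The top view shows the bin at about (242,125), with the red handle at (222,145) and the grey stone at (274,135). The board is at (391,143), with chips at (378,140), (391,134) and (409,145), and the tray is at (449,135). Square, flat mat-like things: cork speckled at (301,198), black squares at (174,242) and (221,276), an orange board with a spiral at (193,30), and yellow boards at (91,230), (603,150) and (455,20). The speckled cork one at (301,198) fits the mat; the crop should confirm it.

```bash
python3 - <<'E'
import cv2
def crop(n,x0,y0,x1,y1,k,o):
    im=cv2.imread(f"pics/{n}.png")[y0:y1,x0:x1]
    im=cv2.resize(im,None,fx=k,fy=k,interpolation=cv2.INTER_CUBIC)
    for x in range((x0+19)//20*20,x1,20):
        cv2.line(im,((x-x0)*k,0),((x-x0)*k,6),(255,0,255),1); cv2.putText(im,str(x),((x-x0)*k,16),0,.35,(255,0,255),1)
    for y in range((y0+19)//20*20,y1,20):
        cv2.line(im,(0,(y-y0)*k),(6,(y-y0)*k),(255,0,255),1); cv2.putText(im,str(y),(8,(y-y0)*k+4),0,.35,(255,0,255),1)
    cv2.imwrite(f"pics/{o}.png",im)
crop("top0",160,70,325,220,4,"c1"); crop("top0",335,80,480,205,4,"c2"); crop("side0",240,100,400,245,4,"c3")
E
```

```text
(no output)
```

View pics/c1.png

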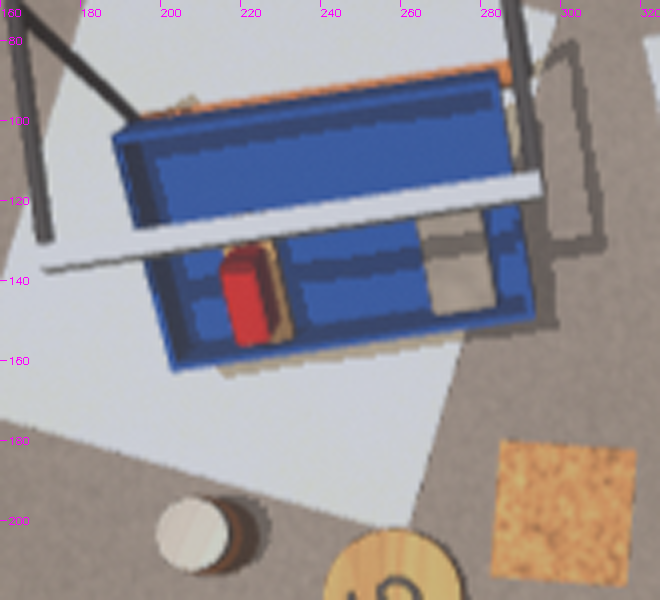

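View pics/c2.png

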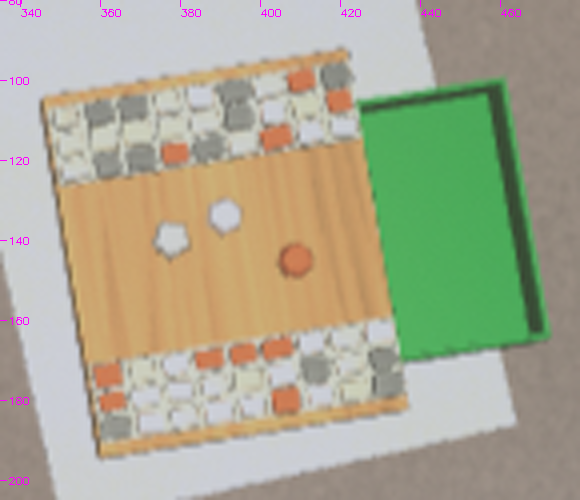

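View pics/c3.png

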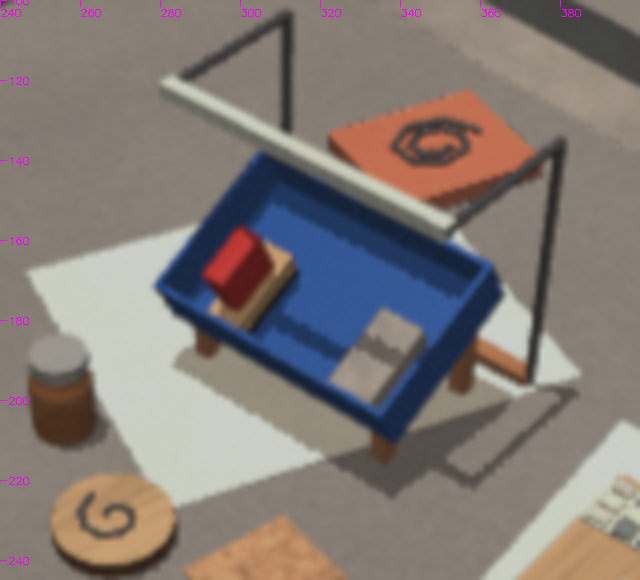

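The crop confirms the speckled cork square (top corners about (285,180), (319,182), (317,216), (282,214)) as the mat. The bin, the bar ends, the red handle's top (216–227, 137–157) and the board corners are all readable. Next I fit the poses.

```bash
cat > geo.py <<'E'
import numpy as np
from scipy.optimize import least_squares
from scipy.spatial.transform import Rotation as Ro
C={'side':(476.043,317.302,203.225,np.array([[0.7335262282741214,-0.6793769117878173,0.019654113146858734],[-0.45653652300786346,-0.5139347455714715,-0.7262544185437203],[0.5035014156820535,0.5237538439229203,-0.6871449886174921]]),np.array([-0.2741108418192281,0.38719331767891696,1.2325174033940152])),
'top':(401.896,313.341,199.096,np.array([[-0.021486590270029235,-0.9997445512339715,-0.007011327731119467],[-0.9990106276790024,0.021742887126700406,-0.038794492441598036],[0.038937028943841163,0.006170829553702465,-0.9992226121538913]]),np.array([0.08291609107861601,0.42492798408394433,1.1587264467791436]))}
def proj(c,X):
    f,cx,cy,R,t=C[c]; p=R@np.asarray(X)+t; return np.array([cx+f*p[0]/p[2],cy+f*p[1]/p[2]])
def at_z(c,px,z):
    f,cx,cy,R,t=C[c]; d=R.T@np.array([(px[0]-cx)/f,(px[1]-cy)/f,1]); o=-R.T@t; return o+d*(z-o[2])/d[2]
def fit(obs,x0=(.5,.1,0)):   # obs: (cam, local xyz, pixel); planar pose
    def f(p): return np.concatenate([proj(c,[*p[:2],0]+Ro.from_euler('z',p[2]).apply(L))-px for c,L,px in obs])
    s=least_squares(f,x0); return s.x,f(s.x).reshape(-1,2)
E
cat > fit1.py <<'E'
from geo import *
np.set_printoptions(precision=4,suppress=True)
a=np.radians(26);u=np.array([np.cos(a),0,np.sin(a)]);n=np.array([-np.sin(a),0,np.cos(a)]);y=np.array([0,1,0])
def S(U,Y,N): return np.array([0,0,.08])+U*u+Y*y+N*n
bar=[('top',[-.05,.145,.266],(171,134)),('top',[-.05,-.145,.266],(295.3,115)),('side',[-.05,.145,.259],(280.5,121)),('side',[-.05,-.145,.259],(351.5,157))]
rim=[('top',S(.08,.125,.055),(188.5,103.5)),('top',S(.08,-.125,.055),(284,87)),('top',S(-.08,-.125,.055),(293.5,149.5)),('top',S(-.08,.125,.055),(203.5,162.5)),
('side',S(.08,.125,.055),(305,138)),('side',S(-.08,.125,.055),(279,171.5)),('side',S(-.08,-.125,.055),(336,203)),('side',S(.08,-.125,.055),(364,166))]
for o in(bar,rim,bar+rim):
    p,e=fit(o); print('bin',p[:2],np.degrees(p[2]));print(e.T)
B=p;RB=Ro.from_euler('z',B[2])
# scraper: U,Y,yaw in slope frame from handle top corners
obs=[('top',(.028,.012),(216,138.5)),('top',(.028,-.012),(224.5,137)),('top',(-.028,-.012),(227.5,155.8)),('top',(-.028,.012),(219.5,157)),
('side',(-.028,.012),(290.7,167.3)),('side',(.028,.012),(299.5,156.7)),('side',(.028,-.012),(306.7,160.5)),('side',(-.028,-.012),(298.5,173))]
def W(q,x,yy,N): c,s=np.cos(q[2]),np.sin(q[2]); return np.array([*B[:2],0])+RB.apply(S(q[0]+c*x-s*yy,q[1]+s*x+c*yy,N))
f=lambda q:np.concatenate([proj(c,W(q,*l,.085))-px for c,l,px in obs])
s=least_squares(f,[-.03,.06,0]);print('scraper UY yaw',s.x[:2],np.degrees(s.x[2]));print(f(s.x).reshape(-1,2).T)
print('handle',W(s.x,0,0,.059),'axis',RB.apply(n))
for k,z in(('front',-.08),('back',.08)): pass
bo=[('top',[x,yy,.047],px) for x,yy,px in((.13,.11,(345.5,105)),(.13,-.11,(422,92.7)),(-.13,-.11,(437,182)),(-.13,.11,(360,194)),(.064,-.11,(425.5,115.3)),(-.064,-.11,(433,159.7)))]
p,e=fit(bo,(.5,-.2,0));print('board',p[:2],np.degrees(p[2]));print(e.T)
D=p
for c in((378,140),(390.7,133.8),(409,145)): print('chip lane',Ro.from_euler('z',-D[2]).apply(at_z('top',c,.056)-[*D[:2],0])[:2])
m=[('top',[.05*i,.05*j,.003],px) for i,j,px in((1,1,(285,180)),(1,-1,(319,182.3)),(-1,-1,(317,216.5)),(-1,1,(282.5,214)))]
p,e=fit(m,(.5,0,0));print('mat',p[:2],np.degrees(p[2]));print(e.T)
print('jar',at_z('top',(208,203.5),.085),'tin',at_z('top',(441,231),.075),'plaque',at_z('top',(258,219),.025))
E
python3 fit1.py
```

```text
bin [0.6404 0.2592] 7.413522819434692
[[-1.147   0.1091  0.3399  0.731 ]
 [ 0.148   0.0089  0.5875  0.8704]]
bin [0.64   0.2564] 7.699384475904888
[[-0.5847  0.9453  1.5633  0.2799  0.3592 -1.0638 -0.3185 -0.1502]
 [ 0.107   1.3188 -1.1293  0.2407 -2.8033 -0.8512  0.4653 -1.2882]]
bin [0.6402 0.2575] 7.534501005559388
[[-0.3419  0.8786  0.5806  1.1783 -0.9698  0.6004  1.0876 -0.2339  0.2823
  -1.2181 -0.66   -0.3906]
 [ 0.3506 -0.052   0.885   1.1309 -0.0837  1.4046 -1.025   0.0835 -2.9829
  -1.1019  0.2929 -1.3907]]
scraper UY yaw [-0.0363  0.0575] -1.6456545425543667
[[-0.3051  0.4983  1.7722  0.6688 -0.9777  0.5363 -1.34   -3.4891]
 [-2.0086 -1.6767  0.2969  0.245   1.8835 -0.229  -0.9409 -0.6175]]
handle [0.5746 0.3068 0.1171] axis [-0.4346 -0.0575  0.8988]
board [ 0.5778 -0.1487] 7.658888311499668
[[-0.3529 -0.1118  0.1882 -0.2526  0.2459  0.2781]
 [-0.7324 -0.4644  0.7054  0.8303 -0.2536 -0.1153]]
chip lane [0.0135 0.0362]
chip lane [ 0.0252 -0.0017]
chip lane [-0.0139 -0.0471]
mat [0.4303 0.1101] -5.096851883519475
[[-0.0068  0.1071 -0.1883  0.0884]
 [-0.0158 -0.0357 -0.0665  0.118 ]]
jar [0.4179 0.3597 0.085 ] tin [ 0.3295 -0.2726  0.075 ] plaque [0.3725 0.2331 0.025 ]
```

```bash
cat > plan.py <<'E'
from geo import *
np.set_printoptions(precision=4,suppress=True)
a=np.radians(26);B=np.array([.6402,.2575,0]);RB=Ro.from_euler('z',7.53,degrees=True)
u=np.array([np.cos(a),0,np.sin(a)]);n=np.array([-np.sin(a),0,np.cos(a)]);yb=np.array([0,1,0])
def S(U,Y,N): return B+RB.apply(np.array([0,0,.08])+U*u+Y*yb+N*n)
def ori(sign,tilt): # tool z tilted from straight down by tilt about bin y
    z=RB.apply([np.sin(tilt),0,-np.cos(tilt)]); y=RB.apply([0,sign,0]); M=np.c_[np.cross(y,z),y,z]
    return Ro.from_matrix(M).as_euler('xyz',degrees=True)
def tcp(U,Y,N): return S(U,Y,N+.163)
G=dict(U=-.035,Y=.0585,N=.072)
Dp=np.array([.5778,-.1487,0]);YD=7.66
def lane(x,y,z): return Dp+Ro.from_euler('z',YD,degrees=True).apply([x,y,.047+z])
E
python3 - <<'E'
from plan import *
from station import r
obs=[((.028,.012),(216,138.5)),((.028,-.012),(224.5,137)),((-.028,-.012),(227.5,155.8)),((-.028,.012),(219.5,157))]
for q in((-.035,.0575),(-.035,.0595),(-.039,.0595)):
    print(q,[ (proj('top',S(q[0]+x,q[1]+y,.085))-px).round(1).tolist() for (x,y),px in obs])
for s in(1,-1):
    for t in(a,0): print(s,ori(s,t))
    for p,t in((tcp(G['U'],G['Y'],.16),a),(tcp(G['U'],G['Y'],.072),a),(lane(.008,.075,.072+.163),0),(lane(.008,-.112,.235),0),([.43,.11,.24],0)):
        print(p,r.inverse_kinematics(p,ori(s,t)))
E
```

```text
(-0.035, 0.0575) [[-0.7, -2.3], [0.0, -2.3], [1.9, -0.4], [0.9, -0.2]]
(-0.035, 0.0595) [[-1.5, -2.2], [-0.7, -2.2], [1.2, -0.2], [0.1, -0.0]]
(-0.039, 0.0595) [[-1.1, -0.7], [-0.4, -0.6], [1.5, 1.2], [0.5, 1.4]]
1 [-180.     26.   -172.47]
1 [-180.      0.   -172.47]
[0.461  0.2928 0.355 ] [ 32.0515 -13.5519  95.1294 -10.8694  74.7588 -64.8161]
[0.4992 0.2979 0.2759] [ 30.2671  -6.8043  97.2143 -10.7095  65.7496 -64.919 ]
[ 0.5757 -0.0733  0.282 ] [ -10.6144    2.8019   85.4697   -0.       91.7284 -108.1444]
[ 0.6007 -0.2586  0.282 ] [ -26.2761   14.0566   73.1228   -0.       92.8206 -123.8061]
[0.43, 0.11, 0.24] [  9.956  -17.9136 108.6832  -0.      89.2304 -87.574 ]
-1 [180.   -26.     7.53]
-1 [180.     0.     7.53]
[0.461  0.2928 0.355 ] [ 32.0515 -13.5519  95.1294 -10.8694  74.7588 115.1839]
[0.4992 0.2979 0.2759] [ 30.2671  -6.8043  97.2143 -10.7095  65.7496 115.081 ]
[ 0.5757 -0.0733  0.282 ] [-10.6144   2.8019  85.4697  -0.      91.7284  71.8556]
[ 0.6007 -0.2586  0.282 ] [-26.2761  14.0566  73.1228  -0.      92.8206  56.1939]
[0.43, 0.11, 0.24] [  9.956  -17.9136 108.6832  -0.      89.2304  92.426 ]
```

```bash
sed -i "s/U=-.035/U=-.036/" plan.py; python3 - <<'E'
from plan import *
from station import r
import cv2
r.reach([.36,.33,.47],ori(1,a))
r.servo_line(tcp(G['U'],G['Y'],.13),ori(1,a),.2)
r.wait(.2); s=r.sense(); print(s['clock'],s['tcp_pos'],tcp(G['U'],G['Y'],.13),s['contact_force'])
t=r.snapshot('top')['frame'][60:220,130:340,::-1]; d=r.snapshot('side')['frame'][80:240,220:410,::-1]
cv2.imwrite('pics/g1.png',cv2.resize(np.hstack([t,d]),None,fx=2,fy=2,interpolation=cv2.INTER_CUBIC))
E
```

```text
2.7833 [0.4728 0.2948 0.3289] [0.4731 0.2944 0.3276] [ 0.2621 -0.821  -0.1294]
```

View pics/g1.png

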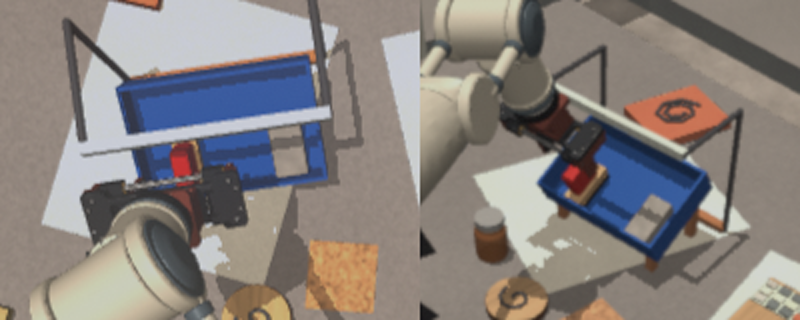

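The picture shows the gripper in front of the bar, lined up above the handle (side-view half, handle at about (580,180)), and clear of the bar. I'll descend and grasp.

```bash
python3 - <<'E'
from plan import *
from station import r
def st(k): s=r.sense(); print(k,round(s['clock'],2),s['tcp_pos'],s['contact_force'],round(s['opening'],4),round(s['gripper_force'],1)); return s
r.servo_line(tcp(**G),None,.08); r.wait(.2); f=st('down')
if np.linalg.norm(f['contact_force'])<6:
    r.grab(35); r.wait(.2); g=st('grab')
    if abs(g['opening']-.024)<.004:
        r.servo_line(tcp(G['U'],G['Y'],G['N']+.02),None,.06); st('lift20')
        r.servo_line(tcp(G['U'],G['Y'],G['N']+.085),None,.1); st('lift85')
        p=tcp(G['U'],G['Y'],G['N']+.085)
        r.servo_line(p+np.array([-.06,-.02,.08]),None,.15); st('out')
        r.reach([.42,.10,.42],ori(1,0)); r.wait(.3); st('carry')
        import cv2
        t=r.snapshot('top')['frame'][60:220,130:480,::-1]; d=r.snapshot('side')['frame'][80:240,220:410,::-1]
        cv2.imwrite('pics/g2.png',cv2.resize(np.hstack([t,d]),None,fx=1.48,fy=1.48,interpolation=cv2.INTER_CUBIC))
E
```

```text
down 3.96 [0.4983 0.2978 0.2763] [-0.5005 -0.2785  0.2686] 0.088 0.0
grab 5.16 [0.4983 0.2978 0.2754] [-0.1264  0.5697  0.4344] 0.0238 35.0
lift20 5.64 [0.4896 0.2966 0.2936] [ 1.0312  0.4391 -0.628 ] 0.0236 35.0
lift85 6.44 [0.4614 0.2928 0.3508] [ 0.2477 -0.157  -1.3291] 0.0241 35.0
out 7.28 [0.4016 0.2729 0.4307] [-0.1466  0.9664 -2.4093] 0.0241 35.0
carry 8.37 [0.4198 0.1009 0.4201] [-0.6061  0.0164 -2.0781] 0.0238 35.0
```

View pics/g2.png

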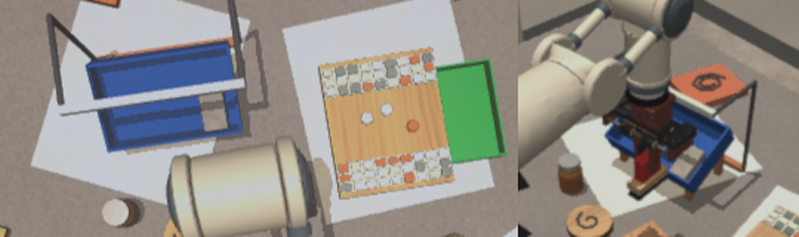

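The scraper is held clear of the bin and looks upright in the side view, with its wood body at about (660,180). The stone is still in the bin at (213,112). Next: the guarded press, then the wipe.

```bash
python3 - <<'E'
from plan import *
from station import r
o=[180,0,YD-180]
def fz():
    v=[]
    for _ in range(4): r.wait(.03); v.append(r.sense()['contact_force'])
    return np.mean(v,0)
r.reach(lane(.008,.075,.235+.08),o); r.servo_line(lane(.008,.075,.235+.012),None,.12); r.wait(.3)
f0=fz(); print('free',f0,r.sense()['clock'])
h=.247
while h>.222:
    h-=.0015 if h<.243 else .003
    r.servo_line(lane(.008,.075,h),None,.03); f=fz()-f0; print(round(h,4),f)
    if f[2]>4.5: break
print(r.sense()['clock'],h)
np.save('st.npy',np.r_[h,f0])
E
```

```text
free [-0.3014 -0.6734 -1.8007] 10.5667
0.244 [0.4478 1.0113 0.401 ]
0.241 [0.5847 0.3522 0.1487]
0.2395 [0.2018 0.7028 0.4854]
0.238 [0.2521 0.8517 0.4024]
0.2365 [ 0.1668  0.6319 -0.084 ]
0.235 [-0.0544  0.4743  0.3309]
0.2335 [-0.3783  0.7745  2.7406]
0.232 [-0.5921  0.5309  4.7677]
13.6333 0.23199999999999998
```

Pressed with about 4.8 N at h = 0.232. I'll wipe in short segments with force correction.

```bash
python3 - <<'E'
from plan import *
from station import r
import cv2
h,*f0=np.load('st.npy')
y=.075
while y>-.1125:
    y=max(y-.0125,-.113); r.servo_line(lane(.008,y,h),None,.05)
    f=np.mean([(r.wait(.02),r.sense()['contact_force'])[1] for _ in range(3)],0)-f0
    print(round(y,4),round(h,4),f)
    if f[2]>15: break
    if y>-.095: h-=np.clip((5.5-f[2])*.0006,-.001,.001)   # 1.1 mm/N, half gain
r.wait(.3); print(r.sense()['clock'],r.sense()['opening']); np.save('st.npy',np.r_[h,f0])
t=r.snapshot('top')['frame'][70:220,320:490,::-1]; d=r.snapshot('side')['frame'][190:340,330:500,::-1]
cv2.imwrite('pics/g3.png',cv2.resize(np.hstack([t,d]),None,fx=2.3,fy=2.3,interpolation=cv2.INTER_CUBIC))
E
```

```text
0.0625 0.232 [ 1.5865 -0.4816  4.4665]
0.05 0.2314 [ 0.1827 -0.5078  5.3199]
0.0375 0.2313 [ 0.4265 -0.488   5.1893]
0.025 0.2311 [ 0.1703 -0.7405  5.1628]
0.0125 0.2309 [ 0.28   -0.1627  5.5648]
0.0 0.2309 [ 0.7861 -0.5484  5.8251]
-0.0125 0.2311 [ 0.5422 -0.7732  5.3128]
-0.025 0.231 [ 0.2803 -1.105   5.105 ]
-0.0375 0.2308 [ 0.6278 -0.6835  6.1067]
-0.05 0.2311 [ 0.0881 -1.0897  5.6489]
-0.0625 0.2312 [ 0.4468 -0.6153  5.3238]
-0.075 0.2311 [ 0.3992 -0.2777  5.4294]
-0.0875 0.2311 [ 0.6816 -0.9167  5.523 ]
-0.1 0.2311 [ 0.9434 -0.751   5.5296]
-0.1125 0.2311 [ 0.9938 -0.9212  5.4109]
-0.113 0.2311 [ 0.5017 -0.6437  5.6291]
20.9833 0.024001850781071386
```

View pics/g3.png

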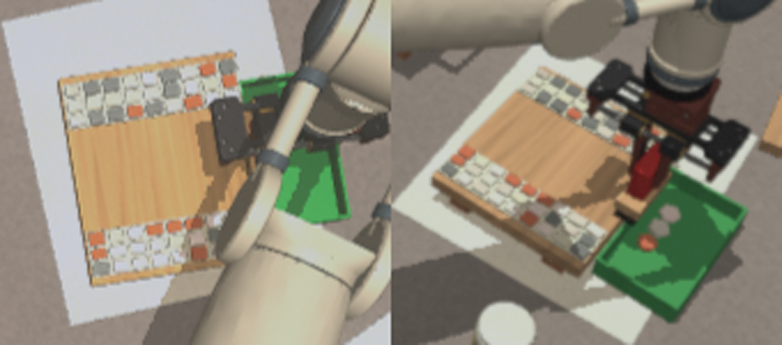

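All three chips lie in the green tray, at (670,212), (658,230) and (648,243) in the side half, and the lane is bare. Next I place the scraper on the cork mat.

```bash
python3 - <<'E'
from plan import *
from station import r
import cv2
h,*f0=np.load('st.npy'); o=[180,0,YD-180]; M=np.array([.4303,.1101,0])
def fz(): return np.mean([(r.wait(.03),r.sense()['contact_force'])[1] for _ in range(4)],0)
r.servo_line(lane(.008,-.113,.36),None,.12); r.reach(M+[0,0,.36],o); r.servo_line(M+[0,0,.247],None,.1); r.wait(.3); b=fz()
z=.247
while z>.232:
    z-=.001; r.servo_line(M+[0,0,z],None,.03); f=fz()-b
    if f[2]>2: break
print(z,f)
r.let_go(); r.wait(.3); print(r.sense()['opening'])
r.servo_line(M+[0,0,.36],None,.1); r.reach([.33,.02,.42],o); r.wait(.5); print(r.sense()['clock'])
t=r.snapshot('top')['frame'][60:250,190:480,::-1]; d=r.snapshot('side')['frame'][130:320,250:490,::-1]
cv2.imwrite('pics/g4.png',cv2.resize(np.hstack([t,d]),None,fx=1.5,fy=1.5,interpolation=cv2.INTER_CUBIC))
E
```

```text
0.237 [-1.6037 -0.5178  2.3072]
0.0874604327897341
33.2833
```

View pics/g4.png

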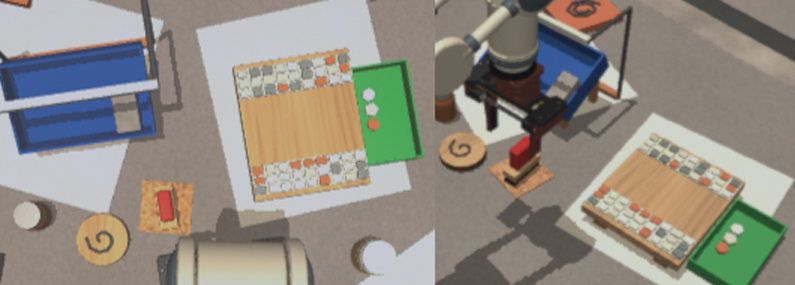

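The scraper stands upright in the middle of the cork mat at (166,206), free of the gripper. The chips are in the tray at (370,95)–(373,125), the stone is in the bin at (127,112), and the jar, tin and plaque look unmoved.

```bash
python3 -c "
from station import r
print(r.hand_in())"
```

```text
the job is handed in; nothing more can be done
None
```

Job handed in (no verdict came back): all three chips are in the green tray, wiped at about 5 to 6 N, the scraper stands upright and released on the cork mat, the stone is still in the bin, and the jar, tin and plaque look unmoved in the last pictures.

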